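# Bolt down the shoe-last chest

### The job

Shut the lid of the wooden shoe-last chest, slide the barrel bolt across into the hoop on the lid, and turn its red-knobbed handle all the way down into the notch of the brass keeper strip. The notch is somewhere short of the end of the bolt's travel, so feel for it. Leave everything else on the bench and on the chest where it is.

Things in the scene. Friction and masses are not known exactly. Their poses are not given: they have to be found in the camera images.
- chest: fixed wooden chest with a teal top, 200 (x) x 425 (y) x 110 high, z axis up. Origin on the bench under the middle of the seam on its top: deck from y = -235 to 0, hinged lid from y = 0 to +190, both tops at z = 110. A barrel bolt lies on the deck along y at x = +30 and slides towards +y, over the lid. Two steel straps carry it (at y = -160 and -25, 24 wide, tops 35 above the deck).
- strip (a point): fixed point on the chest at deck height under the keeper strip, level along y with the handle's root when bolt is 0.052. The strip is brass, runs along y beside the bolt at chest x = 8 to 14, 32 high above the deck. It has one notch, 16 wide, open at the top, cut to the deck, whose middle lies within 8 mm either way of this point along y: fitted by hand, not reported
- lid (a joint): lid angle, rad: 0 shut (level with the deck), 1.3 fully open. Hinge line along the chest's +y edge (y = 189, z = 110); the free edge, at the seam, rises. Lid 200 x 187 x 12 mm, about 0.45 kg. The stiff hinge holds it where it is left; it starts 0.35 to 0.9 open. A push of a few N down on top, 80 mm or more from the hinge, shuts it
- lid_edge (a point): middle of the lid's free edge, on its top face. 15 mm in from this edge and at chest x = 30 a brass keeper hoop stands on the lid, 33 wide, 39 high, 12 thick; the bolt's end passes through it
- bolt (a joint): travel of the bolt in m towards the chest's +y: 0 drawn back, 0.078 at the end stop, which is past the notch. Starts at 0 to 0.012. With the lid shut its end enters the hoop at 0.027 and is through it at 0.039. Dry friction about 2.5 N, stays where it is left. Steel rod 14 mm diameter; if thrown while the lid is open it keeps the lid from shutting
- bolt_axis (a point): fixed point on the bolt's axis, 22 mm above the deck (chest x = 30, y = -135), where the handle's root is when the bolt is drawn back; the root is this point shifted by bolt along the chest's +y
- bolt_tip (a point): the end of the bolt that goes into the hoop, on its axis
- handle (a joint): angle of the bolt's handle about the bolt's axis, rad: 0 upright, positive folding towards the chest's -x, over the strip; -0.5 and 1.57 are end stops. Starts at -0.35 to 0.35. At about 0.75 it rests on the strip's top edge and goes no further, except at the notch, where it goes down to 1.57, level. Stiff (0.09 N m, about 2 N at the knob), stays where it is left
- knob (a point): centre of the red ball knob, 22 mm diameter, at the end of the handle, 60 mm from the bolt's axis; the shank is steel, 10 mm diameter. Down in the notch the knob's centre is 22 mm above the deck and 60 mm from the axis, on the chest's -x side
- last_a: loose olive-green shoe last, 250 long x 80 wide x 92 high, origin under its middle; a bystander
- last_b: loose tan shoe last, 250 x 80 x 92, origin under its middle; a bystander
- hammer: loose hammer lying on the bench; a bystander
- brush: loose brush lying on the bench; a bystander
- glue: loose amber bottle, 64 diameter, 130 high, origin under its base; a bystander
- tacks: loose glass jar, 60 diameter, 60 high, origin under its base; a bystander
- polish: loose flat red tin, 50 diameter, 24 high, standing on the chest's deck near the deck's front outer corner, origin under its base; it must stay there

How it is judged:
By the outcome, as a careful person would: the job done as asked, in the order asked, and still so for the second after the job is handed in, with the robot touching nothing.
It also fails if it takes over 72 s, if anything falls off the work surface, if the arm or the gripper's body presses on something with over 40 N, if the wrist force passes 120 N, or if a joint passes its speed limit or range.

### The arm

A 6-joint arm with a two-finger parallel gripper is mounted at the origin on the work surface. World frame = base frame: x ahead of the robot, y to its left, z up, the work surface at z = 0. Lengths are in m, angles in degrees, forces in N, time in s.
With the tool pointing down it reaches from about 0.25 to 0.725 m from the base axis. Payload 4 kg.
Tool frame: the origin (TCP) lies on the front face of the gripper's body, between the roots of the fingers; the fingertips stand 73 mm ahead of it and the grasp point (between the pads) lies 54 mm ahead of it (grip_point_offset is the distance from the TCP to the grasp point, in m); z points along the fingers, x is the direction in which the jaws open and shut, and the axes are right-handed (so a half turn about z gives the same grasp; the last joint's range is limited). The gripper opens to 85 mm and grips with 20 to 120 N. Pads are 22 mm wide; open, the fingers measure 114 mm over their backs; the gripper's body (76 mm by 85 mm) begins 54 mm behind the grasp point. The pads swing forward as they close: fully open they stand 13 mm farther back than shut.
Start: joints at [-75.287, 13.785, 0.286, 76.501, 0, 90], TCP at [0.127, -0.484, 0.304] pointing down, gripper open.
Joint ranges: [-155.79, 155.79], [-60.16, 107.12], [-62.33, 73.08], [-114, 123.19], [-81.49, 82.49], [-180, 180]. Speed limits (degrees/s): [159.86, 159.86, 180, 180, 180, 180].

### API

Orientations are given as a 3x3 rotation matrix whose columns are the frame's x, y, z axes.
In Python, from plant import state, get_image, camera_params, hand_in, grip_point_offset gives the robot as it stands. The module is installed in compiled form; this text tells all that it offers.
- The arm moves only by the tool send_rows, never from a script. Its argument "rows" is a list that holds one entry, the list of rows, each a list of 7 numbers: the shift along the tool's x, y, z in mm, then the turn, a rotation vector about the tool's x, y, z in degrees, then the opening in per cent of the stroke, from 0 (shut) to 100 (fully open). A call has 1 to 20 rows; each row is the pose to reach, as a shift and turn from the pose commanded when the call began, along the tool's axes at that moment; what a row does not reach only later rows make up. A row lasts 1/8 s, in which the tool goes at most 62.5 mm and 10.7 degrees, less where a joint would pass 70% of its speed; a pose out of reach is approached as far as the arm can. A call with a gripper value outside its range is refused whole. The fingers move at their own pace and stop on an object; the grip force is fixed at half the most. Time passes only in rows, so rows that repeat a pose let the fingers close. It gives the time, the measured TCP pose, the force and the opening at its end, in the units of the state.
- state(): the state, without advancing time (a new reading comes with each control period).
- get_image(name): name is "scene" or "top" or "wrist"; returns (picture, depth): 420x560x3 uint8, blue, green, red; 420x560 float32, m along the optical axis (not along the pixel's ray), 0 where there is no reading.
- camera_params(name): a dict with "K" (3x3 intrinsics, pixels), "k1" (the pictures are not rectified: a ray, as slopes to the right and down, at radius r is drawn at 1 + k1 r^2 times it, then the intrinsics apply), "world_from_camera" (4x4, takes a point from camera to world coordinates). Camera axes: x right, y down, z forward; pixel columns grow to the right and rows downward; lengths in m; the calibration is good to about 2 mm. A picture is of the moment at which its call begins: read the wrist's pose just before it. camera_params takes no time and is no camera call; for the wrist camera it gives the pose at the moment of the call.
- hand_in(): hands the job in, once; it reports no verdict.
The state is a dict: "t": time; "joints": joint angles; "qd": joint speeds; "tau": joint torques, N m; "ee_pos": TCP position; "tool_rot": TCP orientation; "contact_force": force on the tool from outside, world axes, zero at the start; "torque": the same for the moment, N m; "grip_width": opening from 0.0 (shut) to 1.0 (fully open).
Only numpy, scipy, OpenCV 4.12 (cv2) and the standard library are available. Lean on these libraries where they do the work, as an engineer would, in place of code of your own. Each camera call takes 0.05 s, during which the arm holds its last target. There are 200 camera calls.

## Working session

There is one attempt and no reset: what is moved stays moved. The work goes in short steps, Python scripts to look and compute and a tool call to move; the robot and the scene stay as the last step left them, time stands still between calls to the robot, and variables do not carry over. Pictures are saved under pics/ and viewed, about 8 in all and at most 12, crops included, and the job is handed in when it is done.

Besides the shell and the picture viewer there is one more tool, called after ">>>" as a command line: name --argument value ..., lists and objects as JSON in quotes. send_rows: Moves the arm, as the interface text tells. Its arguments: {"type":"object","properties":{"rows":{"type":"array"}},"required":["rows"]}

```bash
mkdir -p pics; cat > h.py <<'E'
import numpy as np, cv2
from plant import state, get_image, camera_params, hand_in
def rays(name,uv,cp=None):
    c=cp or camera_params(name); K=np.array(c["K"]); k=c["k1"]; T=np.array(c["world_from_camera"])
    uv=np.atleast_2d(np.float64(uv))
    d=cv2.undistortPoints(uv.reshape(-1,1,2),K,np.array([k,0,0,0,0.])).reshape(-1,2)
    r=np.c_[d,np.ones(len(d))]
    return T[:3,3], r@T[:3,:3].T
def onz(name,uv,z,cp=None):
    o,r=rays(name,uv,cp); return o+r*((z-o[2])/r[:,2])[:,None]
def atd(name,uv,D,cp=None):
    o,r=rays(name,uv,cp); uv=np.atleast_2d(uv).astype(int)
    return o+r*np.array([np.median(D[v-1:v+2,u-1:u+2]) for u,v in uv])[:,None]
E
python3 - <<'E'
from h import *
for n in ("scene","top"):
    I,D=get_image(n); np.savez(f"{n}0.npz",I=I,D=D); cv2.imwrite(f"pics/{n}0.png",cv2.resize(I,None,fx=1.42,fy=1.42))
    c=camera_params(n); print(n,np.round(c["K"],1).tolist(),c["k1"],np.round(c["world_from_camera"],3).tolist())
s=state();print(s)
E
```

```text
scene [[448.9, 0.0, 276.0], [0.0, 448.9, 207.7], [0.0, 0.0, 1.0]] 0.04927216033235284 [[-0.356, 0.699, -0.62, 1.201], [0.935, 0.268, -0.234, 0.252], [0.002, -0.663, -0.749, 1.011], [0.0, 0.0, 0.0, 1.0]]
top [[392.7, 0.0, 282.2], [0.0, 392.7, 205.8], [0.0, 0.0, 1.0]] -0.06835228810171298 [[0.0, -0.989, 0.147, 0.321], [-1.0, 0.002, 0.012, -0.016], [-0.013, -0.147, -0.989, 1.363], [0.0, 0.0, 0.0, 1.0]]
{'t': 0.1, 'joints': array([-7.52868706e+01,  1.38271755e+01,  2.21761460e-01,  7.65027249e+01,
       -1.08309565e-03,  9.00008413e+01]), 'qd': array([ 0.02562151, -0.00196612,  0.22323396,  0.04050257, -0.00511853,
        0.09109037]), 'tau': array([-6.84640509e-04, -3.73137438e+01,  2.53010291e+01,  1.09180095e-02,
        6.52511858e-05, -8.56595008e-07]), 'ee_pos': array([ 0.12687563, -0.4831872 ,  0.30311021]), 'tool_rot': array([[ 2.53964934e-01, -9.67213298e-01, -4.97639580e-04],
       [-9.67211585e-01, -2.53965421e-01,  1.82069034e-03],
       [-1.88737916e-03,  1.89312635e-05, -9.99998219e-01]]), 'contact_force': array([-0.01874087,  0.17879181, -0.89375341]), 'torque': array([ 0.01388447, -0.02266887,  0.01908562]), 'grip_width': 0.9941097275049269}
```

View pics/scene0.png

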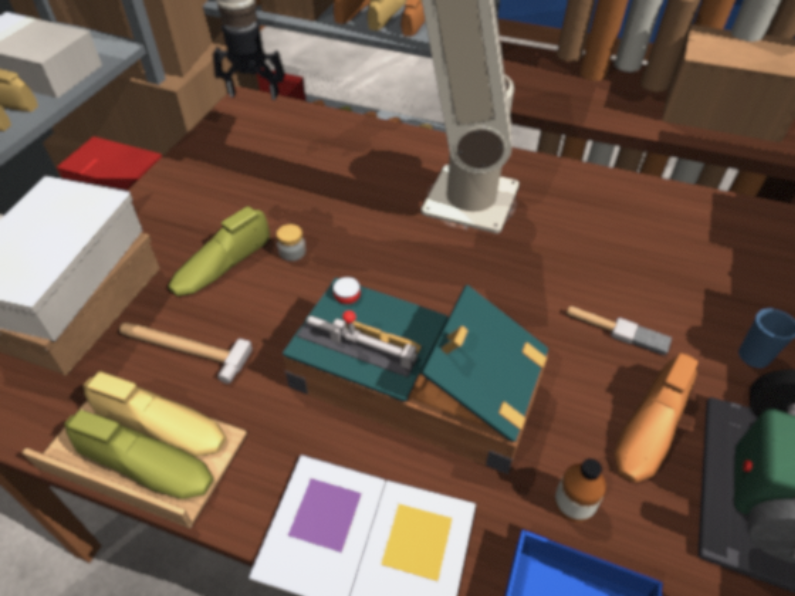

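View pics/top0.png

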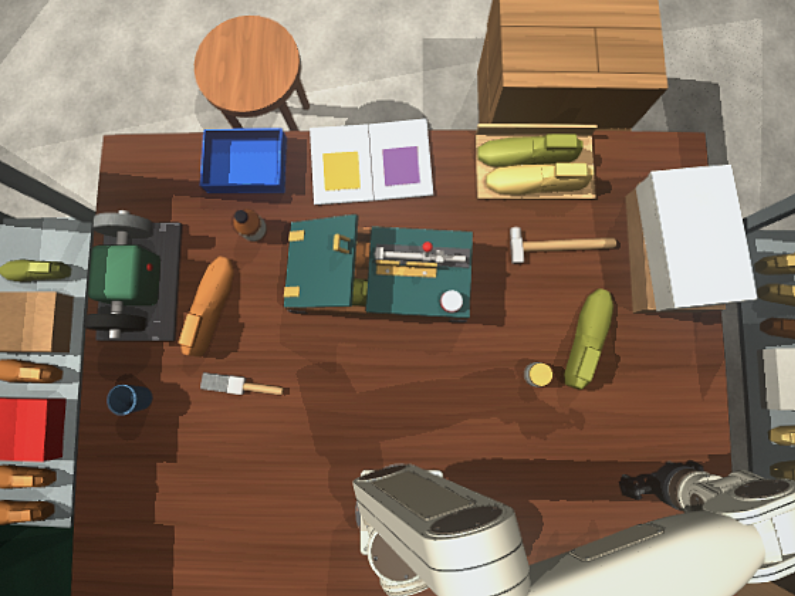

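The scene view shows the chest with its lid half open, the polish tin at (346,290) and the red knob at (349,317). The top view shows the deck at about x 368–472, y 228–316, the lid to its left, and the knob at (428,246). Next I'll measure.

```bash
cat > m.py <<'E'
from h import *
for n in ("top","scene"):
    z=np.load(n+"0.npz");I,D=z["I"],z["D"]
    hsv=cv2.cvtColor(I,cv2.COLOR_BGR2HSV)
    teal=cv2.inRange(hsv,(75,60,30),(98,255,160))
    v,u=np.nonzero(teal); P=atd(n,np.c_[u,v],D)
    box=(P[:,0]>.3)&(P[:,0]<.75)&(P[:,1]>-.35)&(P[:,1]<.35)&(P[:,2]>.09)
    P,u,v=P[box],u[box],v[box]
    dk=(abs(P[:,2]-.11)<.008)
    print(n,"deck z",np.median(P[dk,2]),dk.sum())
    m=np.zeros(D.shape,np.uint8); m[v[dk],u[dk]]=255
    m=cv2.morphologyEx(m,cv2.MORPH_CLOSE,np.ones((9,9)))
    c=max(cv2.findContours(m,0,2)[0],key=cv2.contourArea)
    w=onz(n,c.reshape(-1,2),.11)
    r=cv2.minAreaRect((w[:,:2]*1000).astype(np.float32)); print(r,cv2.boxPoints(r).round(0).tolist())
    L=P[~dk&(P[:,2]>.12)]
    A=np.c_[L[:,:2],np.ones(len(L))]; q=np.linalg.lstsq(A,L[:,2],rcond=None)[0]
    res=abs(A@q-L[:,2]);A2=A[res<.006];q=np.linalg.lstsq(A2,L[res<.006][:,2],rcond=None)[0]
    print("lid",len(L),"slope deg",np.degrees(np.arctan(np.hypot(q[0],q[1]))),"dir",np.degrees(np.arctan2(-q[1],-q[0])),L.min(0),L.max(0))
    red=cv2.inRange(hsv,(0,150,90),(6,255,255))|cv2.inRange(hsv,(174,150,90),(180,255,255))
    for c in cv2.findContours(red,0,2)[0]:
        if cv2.contourArea(c)<8: continue
        (cx,cy),rr=cv2.minEnclosingCircle(c); p=atd(n,[[cx,cy]],D)[0]
        if .3<p[0]<.8 and abs(p[1])<.4: print("red",(cx,cy),rr,p, "ray@.19",onz(n,[[cx,cy]],.19))
    if n=="top":o1,r1=rays(n,[[428/1.42,246/1.42]])
E
python3 m.py
```

```text
top deck z 0.11059300416842555 2872
((556.1165161132812, -42.62953186035156), (233.1020050048828, 199.19052124023438), 86.62552642822266) [[450.0, -153.0], [649.0, -165.0], [662.0, 68.0], [464.0, 80.0]]
lid 2450 slope deg 30.476683534161566 dir 86.96040587354285 [0.4658154  0.09667904 0.12000358] [0.66983798 0.25070668 0.2248194 ]
red (300.5, 173.1666717529297) 3.2059926986694336 [ 0.59336362 -0.05676505  0.2002145 ] ray@.19 [[ 0.59575727 -0.05712291  0.19      ]]
scene deck z 0.11005251667696725 3556
((557.7578125, -37.99858093261719), (236.19178771972656, 198.89260864257812), 86.84773254394531) [[452.0, -150.0], [651.0, -161.0], [664.0, 74.0], [465.0, 85.0]]
lid 4357 slope deg 30.511979780045678 dir 86.50218072051719 [0.46698746 0.0965194  0.12001675] [0.67018373 0.25719641 0.20580652]
red (245.34210205078125, 222.8947296142578) 4.119592666625977 [ 0.59720362 -0.05227706  0.19869516] ray@.19 [[ 0.59074805 -0.05553595  0.19      ]]
red (244.5, 208.0) 7.566473007202148 [ 0.50103947 -0.09996459  0.13068399] ray@.19 [[ 0.54815356 -0.0762383   0.19      ]]
```

>>> send_rows --rows '[[[-20, -30, -50, 0, 0, -10, 50], [-60, -90, -94, 0, 0, -20, 20], [-100, -150, -94, 0, 0, -30, 0], [-130, -200, -94, 0, 0, -40, 0], [-160, -245, -94, 0, 0, -50, 0], [-190, -290, -94, 0, 0, -60, 0], [-215, -330, -94, 0, 0, -70, 0], [-240, -370, -94, 0, 0, -80, 0], [-265, -405, -94, 0, 0, -90, 0], [-285, -440, -94, 0, 0, -100, 0], [-305, -470, -94, 0, 0, -110, 0], [-320, -495, -94, 0, 0, -120, 0], [-335, -515, -94, 0, 0, -130, 0], [-345, -530, -94, 0, 0, -140, 0], [-353, -540, -94, 0, 0, -150, 0], [-353, -540, -94, 0, 0, -160, 0], [-353, -540, -94, 0, 0, -162, 0], [-353, -540, -94, 0, 0, -162, 0]]]'

```text
t: 2.35
ee_pos: [0.5595, -0.0052, 0.3976]
tool_rot: [[0.06, 0.998, -0.001], [0.998, -0.06, -0.0], [-0.0, -0.001, -1.0]]
contact_force: [0.0, 0.1, -0.1]
grip_width: -0.002
```

```bash
python3 - <<'E'
from h import *
s=state();print(s['t'],s['ee_pos'],s['tool_rot'],s['joints'],s['contact_force'])
c=camera_params("wrist");I,D=get_image("wrist"); np.savez("w1.npz",I=I,D=D,K=c["K"],k1=c["k1"],T=c["world_from_camera"])
print(c)
cv2.imwrite("pics/w1.png",cv2.resize(I,None,fx=1.42,fy=1.42))
E
```

```text
2.35 [ 0.559491   -0.00516343  0.39764134] [[ 5.95293140e-02  9.98226347e-01 -6.48289986e-04]
 [ 9.98226555e-01 -5.95293519e-02 -3.92105185e-05]
 [-7.77332553e-05 -6.44806104e-04 -9.99999789e-01]] [-5.27687835e-01  2.00473466e+01  2.26596147e+01  9.26493901e+01
 -2.58859184e-03  2.88511060e+00] [ 0.00156964  0.07375113 -0.13618223]
{'K': array([[295.57304577,   0.        , 281.86303159],
       [  0.        , 295.57304577, 210.85993834],
       [  0.        ,   0.        ,   1.        ]]), 'k1': 0.012507740652132168, 'world_from_camera': array([[ 6.03234071e-02,  9.61904571e-01,  2.66647114e-01,
         4.90980055e-01],
       [ 9.98178658e-01, -5.79508522e-02, -1.67650337e-02,
        -5.17955986e-04],
       [-6.73935074e-04,  2.67172783e-01, -9.63648406e-01,
         4.66918654e-01],
       [ 0.00000000e+00,  0.00000000e+00,  0.00000000e+00,
         1.00000000e+00]])}
```

View pics/w1.png

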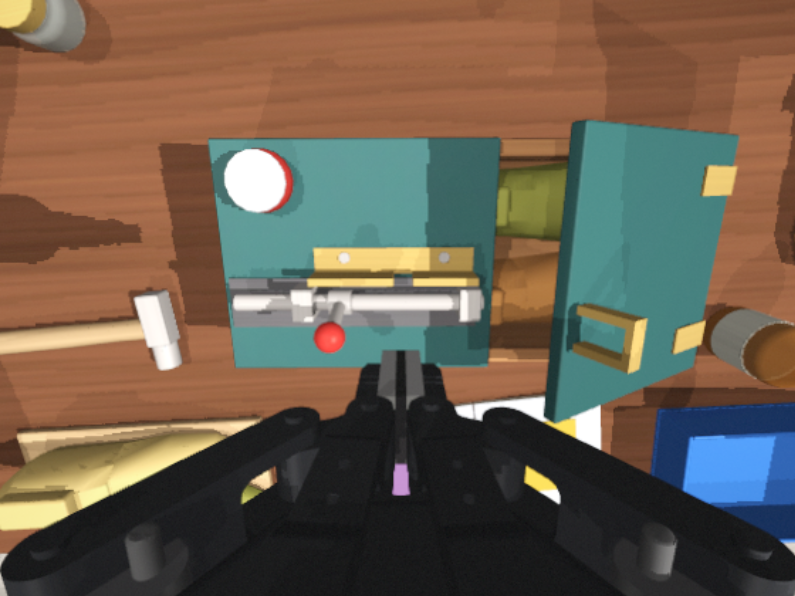

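The wrist view shows the knob at (330,337), the notch as a gap in the strip at about (394–412, 280), the deck corners at (208,138), (500,138), (490,366) and (236,366), and the bolt between its straps.

```bash
python3 - <<'E'
from h import *
z=np.load("w1.npz");c=dict(K=z["K"],k1=z["k1"],world_from_camera=z["T"]);I=z["I"]
s=1.42
C=onz("w",np.array([[208,138],[500,138],[490,366],[236,366]])/s,.11,c);print((C*1000).round(1))
def rot(a): return np.array([np.sin(a),np.cos(a),0])
ey=(C[1]-C[0])+(C[2]-C[3]);ey/=np.linalg.norm(ey);print("ey",ey,"len",np.linalg.norm(C[1]-C[0]),np.linalg.norm(C[2]-C[3]),np.linalg.norm(C[0]-C[3]))
ex=np.array([ey[1],-ey[0],0]); O=(C[1]+C[2])/2;print("O",O)
def ch(p):d=p-O;return (np.c_[d@ex,d@ey,d[:,2]+.11]*1000).round(1)
hsv=cv2.cvtColor(I,cv2.COLOR_BGR2HSV)
red=cv2.inRange(hsv,(0,150,90),(6,255,255))|cv2.inRange(hsv,(174,150,90),(180,255,255))
o1=[]
for k in cv2.findContours(red,0,2)[0]:
    if cv2.contourArea(k)>60:
        (a,b),r=cv2.minEnclosingCircle(k);print("red",a,b,r,ch(onz("w",[[a,b]],.19,c)))
        if 225<b<250: L=[rays("w",[[a,b]],c)]
L+=[rays("top",[[300.5,173.2]]),rays("scene",[[245.3,222.9]])]
A=np.zeros((3,3));B=np.zeros(3)
for o,r in L:
    r=r[0]/np.linalg.norm(r[0]);M=np.eye(3)-np.outer(r,r);A+=M;B+=M@o
k=np.linalg.solve(A,B);print("knob tri",k,ch(k[None]))
for n,o_r in zip("wts",L):
    o,r=o_r;r=r[0];t=r@(k-o)/(r@r);print(n,(o+r*t-k)*1000)
print("notch",ch(onz("w",np.array([[394,280],[412,280],[403,280],[310,283],[478,283]])/s,.142,c)))
print("strap tops",ch(onz("w",np.array([[303,305],[470,305]])/s,.145,c)),"tin",ch(onz("w",[[255/s,180/s]],.134,c)))
# brass profile along row
row=slice(int(274/s),int(286/s)); print([I[row,u].mean(0).astype(int).tolist() for u in range(272,296)])
E
```

```text
[[ 447.7 -151.2  110. ]
 [ 461.5   80.5  110. ]
 [ 658.3   72.   110. ]
 [ 644.2 -161.6  110. ]]
ey [5.99059415e-02 9.98204026e-01 1.19084640e-16] len 0.2320887667670108 0.23405999854335127 0.1967337518547458
O [0.55990611 0.07627986 0.11      ]
red 231.59458923339844 236.9819793701172 10.643495559692383 [[  39.6 -131.1  190. ]]
red 187.5 126.5 21.783119201660156 [[ -66.2 -165.8  190. ]]
knob tri [ 0.59276833 -0.05621389  0.1918952 ] [[  40.7 -130.3  191.9]]
w [-1.71367772 -0.46418171 -0.52776795]
t [ 2.30726445 -0.82194002  0.56927252]
s [-0.59358673  1.28612173 -0.04150456]
notch [[   9.9  -86.   142. ]
 [   9.9  -71.7  142. ]
 [   9.9  -78.9  142. ]
 [  12.3 -152.7  142. ]
 [  12.4  -19.3  142. ]]
strap tops [[  29.7 -158.7  145. ]
 [  29.7  -25.3  145. ]] tin [[ -66.3 -191.6  134. ]]
[[92, 157, 181], [93, 158, 182], [93, 158, 182], [93, 157, 182], [89, 152, 177], [90, 120, 136], [93, 97, 95], [92, 96, 94], [92, 96, 94], [93, 97, 95], [96, 100, 96], [97, 101, 97], [97, 102, 97], [97, 102, 97], [99, 103, 98], [107, 111, 106], [110, 114, 109], [110, 114, 109], [90, 114, 126], [88, 147, 173], [93, 158, 183], [93, 158, 183], [93, 158, 183], [93, 158, 183]]
```

>>> send_rows --rows '[[[60, -15, 0, 0, 0, 0, 0], [120, -30, 0, 0, 0, 0, 0], [161, -35, 30, 0, 0, 0, 0], [161, -35, 80, 0, 0, 0, 0], [161, -35, 125, 0, 0, 0, 0], [161, -35, 140, 0, 0, 0, 0], [161, -35, 150, 0, 0, 0, 0], [161, -35, 160, 0, 0, 0, 0], [161, -35, 170, 0, 0, 0, 0], [161, -35, 180, 0, 0, 0, 0], [161, -35, 190, 0, 0, 0, 0], [161, -35, 200, 0, 0, 0, 0], [161, -35, 207, 0, 0, 0, 0], [161, -35, 211, 0, 0, 0, 0], [161, -35, 211, 0, 0, 0, 0]]]'

```text
t: 4.28
ee_pos: [0.5335, 0.1579, 0.1863]
tool_rot: [[0.057, 0.998, -0.001], [0.998, -0.057, 0.0], [0.0, -0.001, -1.0]]
contact_force: [-0.4, 1.0, 0.3]
grip_width: 0.004
```

>>> send_rows --rows '[[[0, 0, 3, 0, 0, 0, 0], [0, 0, 5, 0, 0, 0, 0], [0, 0, 5, 0, 0, 0, 0]]]'

```text
t: 4.65
ee_pos: [0.5338, 0.1579, 0.1826]
tool_rot: [[0.057, 0.998, 0.0], [0.998, -0.057, 0.001], [0.001, 0.0, -1.0]]
contact_force: [-2.5, 0.5, 5.6]
grip_width: 0.004
```

>>> send_rows --rows '[[[0, 0, 7, 0, 0, 0, 0], [0, 0, 7, 0, 0, 0, 0], [0, 0, -50, 0, 0, 0, 0], [0, 0, -110, 0, 0, 0, 30], [-50, 17, -150, 0, 0, 0, 60], [-110, 37, -150, 0, 0, 0, 60], [-170, 58, -150, 0, 0, 0, 60], [-210, 72, -150, 0, 0, 0, 60], [-210, 72, -150, 0, 0, 0, 60], [-210, 72, -150, 0, 0, 0, 60]]]'

```text
t: 5.9
ee_pos: [0.5936, -0.0559, 0.3315]
tool_rot: [[0.058, 0.998, -0.001], [0.998, -0.058, 0.001], [0.001, -0.001, -1.0]]
contact_force: [0.3, 1.1, -0.4]
grip_width: 0.601
```

```bash
python3 - <<'E'
from h import *
s=state();print(s['t'],s['ee_pos'],s['contact_force'],s['grip_width'])
I,D=get_image("scene"); hsv=cv2.cvtColor(I,cv2.COLOR_BGR2HSV)
v,u=np.nonzero(cv2.inRange(hsv,(75,60,30),(98,255,160)));P=atd("scene",np.c_[u,v],D)
O=np.array([.5599,.0763]);q=P[:,:2]-O;y=q@[.0599,.9982];x=q@[.9982,-.0599]
for a in range(-200,190,30):
    m=(abs(x)<.09)&(abs(y-a/1000)<.015)&(P[:,2]>.09);print(a,m.sum(),P[m,2].mean().round(4) if m.any() else None)
c=camera_params("wrist");I,D=get_image("wrist")
cv2.imwrite("pics/w2.png",cv2.resize(I,None,fx=1.42,fy=1.42))
E
```

```text
5.9 [ 0.59360309 -0.05593583  0.33152708] [ 0.29882725  1.10917266 -0.40308414] 0.6006989873911542
-200 276 0.1098
-170 205 0.1114
-140 351 0.1099
-110 367 0.11
-80 383 0.1113
-50 380 0.1101
-20 483 0.1102
10 536 0.1101
40 739 0.1102
70 755 0.1104
100 774 0.1106
130 758 0.1106
160 534 0.1106
```

View pics/w2.png

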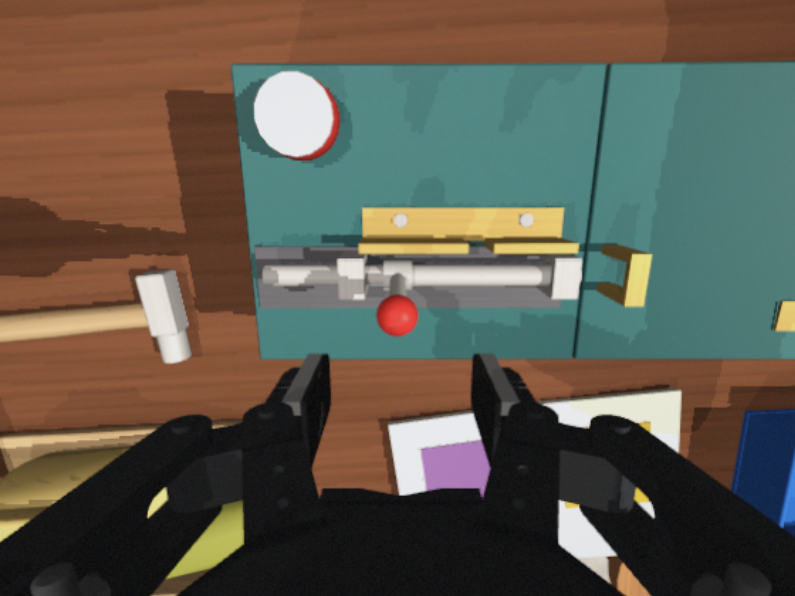

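The lid is flat at 110 mm, and the knob at (398,316) sits midway between the fingers. Next I'll go down and grip it.

>>> send_rows --rows '[[[0, 0, 40, 0, 0, 0, 60], [0, 0, 75, 0, 0, 0, 60], [0, 0, 85, 0, 0, 0, 60], [0, 0, 85, 0, 0, 0, 50], [0, 0, 85, 0, 0, 0, 40], [0, 0, 85, 0, 0, 0, 32], [0, 0, 85, 0, 0, 0, 26], [0, 0, 85, 0, 0, 0, 15], [0, 0, 85, 0, 0, 0, 10], [0, 0, 85, 0, 0, 0, 10]]]'

```text
t: 7.25
ee_pos: [0.5944, -0.0566, 0.2483]
tool_rot: [[0.058, 0.998, 0.003], [0.998, -0.058, -0.001], [-0.001, 0.003, -1.0]]
contact_force: [-1.2, -1.5, 6.4]
grip_width: 0.22
```

>>> send_rows --rows '[[[0, 0, 0, 0, 0, 0, 40], [0, 0, 2, 0, 0, 0, 40], [0, 0, 5, 0, 0, 0, 40], [0, 0, 5, 0, 0, 0, 30], [0, 0, 5, 0, 0, 0, 20], [0, 0, 5, 0, 0, 0, 10], [0, 0, 5, 0, 0, 0, 10], [0, 0, 5, 0, 0, 0, 10]]]'

```text
t: 8.25
ee_pos: [0.5935, -0.0561, 0.2416]
tool_rot: [[0.057, 0.998, -0.001], [0.998, -0.057, 0.0], [-0.0, -0.001, -1.0]]
contact_force: [-0.7, -1.3, -2.2]
grip_width: 0.222
```

>>> send_rows --rows '[[[3, 0, 0, 0, 0, 0, 10], [7, 0, 0, 0, 0, 0, 10], [11, 0, 0, 0, 0, 0, 10], [15, 0, 0, 0, 0, 0, 10], [19, 0, 0, 0, 0, 0, 10], [23, 0, 0, 0, 0, 0, 10], [27, 0, 0, 0, 0, 0, 10], [31, 0, 0, 0, 0, 0, 10], [35, 0, 0, 0, 0, 0, 10], [39, 0, 0, 0, 0, 0, 10], [43, 0, 0, 0, 0, 0, 10], [47, 0, 0, 0, 0, 0, 10], [51, 0, 0, 0, 0, 0, 10], [51, 0, 0, 0, 0, 0, 10]]]'

```text
t: 10.0
ee_pos: [0.5965, -0.0044, 0.2416]
tool_rot: [[0.057, 0.998, -0.001], [0.998, -0.057, 0.001], [0.001, -0.001, -1.0]]
contact_force: [-1.9, -0.7, -7.2]
grip_width: 0.22
```

```bash
python3 - <<'E'
from h import *
s=state();p=s['ee_pos'];print(s['t'],p,s['contact_force'],s['grip_width'])
d=p[:2]-[.5599,.0763];print("tcp chest",d@[.9982,-.0599],d@[.0599,.9982])
I,D=get_image("wrist")
cv2.imwrite("pics/w3.png",cv2.resize(I,None,fx=1.42,fy=1.42))
E
```

```text
10.0 [ 0.59654033 -0.00440642  0.24163312] [-1.94704017 -0.74741057 -7.20158542] 0.21991514236126206
tcp chest 0.04140868935827953 -0.07836639584476293
```

View pics/w3.png

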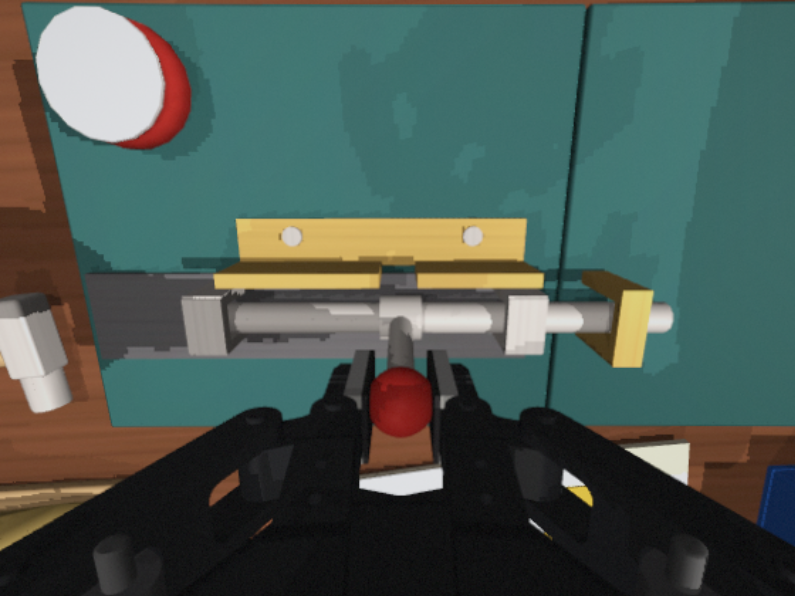

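>>> send_rows --rows '[[[0, -6, -1, 0, 0, 0, 10], [0, -11.5, -1, 0, 0, 0, 10], [0, -17.5, -0.5, 0, 0, 0, 10], [0, -23.5, 0, 0, 0, 0, 10], [0, -29, 2, 0, 0, 0, 10], [0, -35, 4, 0, 0, 0, 10], [0, -40, 6.5, 0, 0, 0, 10], [0, -45, 9.5, 0, 0, 0, 10], [0, -45, 9.5, 0, 0, 0, 10]]]'

```text
t: 11.18
ee_pos: [0.5512, -0.0028, 0.2334]
tool_rot: [[0.058, 0.998, 0.001], [0.998, -0.058, -0.001], [-0.0, 0.001, -1.0]]
contact_force: [-0.4, 0.1, 0.2]
grip_width: 0.102
```

```bash
python3 - <<'E'
from h import *
I,D=get_image("wrist")
cv2.imwrite("pics/w4.png",cv2.resize(I,None,fx=1.42,fy=1.42))
E
```

```text
(no output)
```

View pics/w4.png

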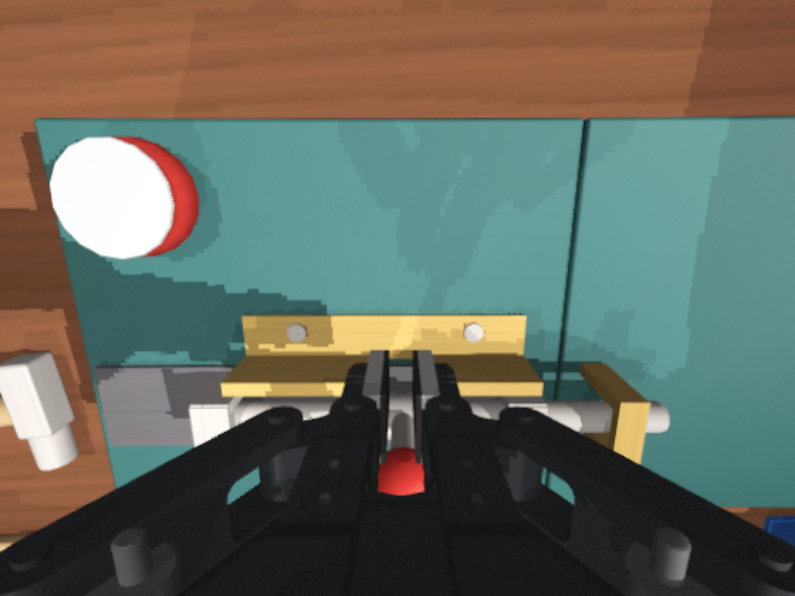

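The knob slipped out on the +x side of the pads, at about (400,470). I'll open, lift clear and measure again, then push it with shut fingers.

>>> send_rows --rows '[[[0, 0, 0, 0, 0, 0, 35], [0, 0, 0, 0, 0, 0, 45], [0, 0, -10, 0, 0, 0, 45], [0, 0, -50, 0, 0, 0, 45], [0, 0, -80, 0, 0, 0, 20], [0, 0, -80, 0, 0, 0, 0], [0, 0, -80, 0, 0, 0, 0]]]'

```text
t: 12.1
ee_pos: [0.5516, -0.0026, 0.312]
tool_rot: [[0.057, 0.998, -0.001], [0.998, -0.057, -0.0], [-0.0, -0.001, -1.0]]
contact_force: [-1.1, -0.2, -0.2]
grip_width: 0.0
```

```bash
cat > k.py <<'E'
from h import *
s=state();p=s['ee_pos'];print(s['t'],p,s['contact_force'],s['grip_width'])
O=np.array([.5599,.0763]);ch=lambda d:(round(d@[.9982,-.0599]*1000,1),round(d@[.0599,.9982]*1000,1))
print("tcp chest",ch(p[:2]-O))
L=[]
for n in ("wrist","top","scene"):
    c=camera_params(n);I,D=get_image(n);hsv=cv2.cvtColor(I,cv2.COLOR_BGR2HSV)
    if n=="wrist":W=I
    red=cv2.inRange(hsv,(0,150,70),(6,255,255))|cv2.inRange(hsv,(174,150,70),(180,255,255))
    for k in cv2.findContours(red,0,2)[0]:
        if cv2.contourArea(k)<8: continue
        (a,b),r=cv2.minEnclosingCircle(k);q=onz(n,[[a,b]],.17,c)[0];x,y=ch(q[:2]-O)
        if -50<x<70 and -140<y<-30: print(n,a,b,r,x,y);L.append(rays(n,[[a,b]],c))
A=np.zeros((3,3));B=np.zeros(3)
for o,r in L:
    r=r[0]/np.linalg.norm(r[0]);M=np.eye(3)-np.outer(r,r);A+=M;B+=M@o
if len(L)>1:
    k=np.linalg.solve(A,B);print("knob",ch(k[:2]-O),k[2],"theta",np.arctan2(30-ch(k[:2]-O)[0],k[2]*1000-132))
E
python3 k.py
```

```text
12.1 [ 0.5515925  -0.00256788  0.31204615] [-1.13498294 -0.18174587 -0.2168553 ] 0.0004183717808078429
tcp chest (np.float64(-3.6), np.float64(-79.2))
scene 269.3235168457031 223.85293579101562 3.9119720458984375 3.0 -83.8
```

>>> send_rows --rows '[[[0, 30, 0, 0, 0, 0, 0], [0, 62, 0, 0, 0, 0, 0], [0, 62, 30, 0, 0, 0, 0], [0, 62, 58, 0, 0, 0, 0], [0, 55, 58, 0, 0, 0, 0], [0, 48, 59, 0, 0, 0, 0], [0, 42, 60, 0, 0, 0, 0], [0, 36, 61, 0, 0, 0, 0], [0, 30, 62, 0, 0, 0, 0], [0, 25, 63, 0, 0, 0, 0], [0, 20, 64, 0, 0, 0, 0], [0, 20, 64, 0, 0, 0, 0]]]'

```text
t: 13.75
ee_pos: [0.571, -0.0037, 0.248]
tool_rot: [[0.057, 0.998, -0.001], [0.998, -0.057, -0.0], [-0.0, -0.001, -1.0]]
contact_force: [0.8, -0.4, -0.5]
grip_width: 0.0
```

```bash
python3 k.py
```

```text
13.75 [ 0.57103818 -0.00372476  0.24796   ] [ 0.78429032 -0.40837987 -0.47833724] 0.000132952742292171
tcp chest (np.float64(15.9), np.float64(-79.2))
wrist 283.1292419433594 225.50636291503906 22.179685592651367 -4.0 -78.2
```

>>> send_rows --rows '[[[0, 0, -15, 0, 0, 0, 0], [0, 2, -32, 0, 0, 0, 0], [0, -20, -32, 0, 0, 0, 0], [0, -22, -25, 0, 0, 0, 0], [0, -24, -16, 0, 0, 0, 0], [0, -27, -12, 0, 0, 0, 0], [0, -30, -8, 0, 0, 0, 0], [0, -33, -4, 0, 0, 0, 0], [0, -36, 0, 0, 0, 0, 0], [0, -38, 2, 0, 0, 0, 0], [0, -38, 2, 0, 0, 0, 0]]]'

```text
t: 15.28
ee_pos: [0.5337, -0.0015, 0.246]
tool_rot: [[0.057, 0.998, -0.0], [0.998, -0.057, 0.0], [-0.0, -0.0, -1.0]]
contact_force: [0.5, -0.0, 0.1]
grip_width: -0.001
```

```bash
python3 k.py
```

```text
15.275 [ 0.53374949 -0.00154563  0.24603705] [ 0.48902959 -0.01593898  0.13354477] -0.0011227072235143007
tcp chest (np.float64(-21.4), np.float64(-79.3))
wrist 283.5 253.5 18.66825294494629 -26.3 -78.0
scene 276.5 220.5 3.5356338024139404 -13.9 -72.3
knob (np.float64(-21.9), np.float64(-77.0)) 0.15922488601784476 theta 1.08769096194177
```

The handle reads about 1.09 rad, so it is in the notch. Now I'll press it all the way down.

>>> send_rows --rows '[[[0, -2, 4, 0, 0, 0, 0], [0, -4, 8, 0, 0, 0, 0], [0, -5, 12, 0, 0, 0, 0], [0, -6, 16, 0, 0, 0, 0], [0, -7, 20, 0, 0, 0, 0], [0, -8, 24, 0, 0, 0, 0], [0, -8, 27, 0, 0, 0, 0], [0, -8, 30, 0, 0, 0, 0], [0, -8, 32, 0, 0, 0, 0], [0, -8, 32, 0, 0, 0, 0]]]'

```text
t: 16.68
ee_pos: [0.5258, -0.0011, 0.2152]
tool_rot: [[0.057, 0.998, 0.001], [0.998, -0.057, 0.0], [0.0, 0.001, -1.0]]
contact_force: [-2.1, 0.5, 5.8]
grip_width: 0.002
```

>>> send_rows --rows '[[[0, 0, 2, 0, 0, 0, 0], [0, 0, 3, 0, 0, 0, 0], [0, 0, 3, 0, 0, 0, 0]]]'

```text
t: 17.05
ee_pos: [0.5258, -0.0011, 0.2144]
tool_rot: [[0.057, 0.998, 0.002], [0.998, -0.057, 0.0], [0.0, 0.002, -1.0]]
contact_force: [-6.2, 0.9, 17.6]
grip_width: 0.003
```

At the stop: 17.6 N with no further travel. Now I'll back off and check.

>>> send_rows --rows '[[[0, 0, -10, 0, 0, 0, 0], [0, 0, -50, 0, 0, 0, 0], [0, 0, -110, 0, 0, 0, 0], [0, 0, -150, 0, 0, 0, 0], [0, 0, -150, 0, 0, 0, 0], [0, 0, -150, 0, 0, 0, 0]]]'

```text
t: 17.8
ee_pos: [0.5258, -0.0011, 0.3607]
tool_rot: [[0.057, 0.998, -0.001], [0.998, -0.057, 0.0], [-0.0, -0.001, -1.0]]
contact_force: [-0.1, -0.4, -0.5]
grip_width: 0.0
```

```bash
sed -i 's/,.17,c)/,.132,c)/' k.py; echo 'cv2.imwrite("pics/w5.png",cv2.resize(W,None,fx=1.42,fy=1.42))
O3=atd("scene",np.c_[[400],[240]],D)
hsv=cv2.cvtColor(I,cv2.COLOR_BGR2HSV);v,u=np.nonzero(cv2.inRange(hsv,(75,60,30),(98,255,160)));P=atd("scene",np.c_[u,v],D);q=P[:,:2]-O;y=q@[.0599,.9982];x=q@[.9982,-.0599]
m=(abs(x)<.09)&(y>.01)&(y<.04)&(P[:,2]>.09);print("lid edge z",P[m,2].mean())' >> k.py; python3 k.py
```

```text
17.8 [ 0.52579133 -0.00108377  0.36065283] [-0.08558187 -0.35209866 -0.52835527] 5.430326481776146e-05
tcp chest (np.float64(-29.4), np.float64(-79.3))
wrist 282.4591979980469 197.37754821777344 10.04419231414795 -29.9 -78.4
scene 277.625 225.25 3.6337103843688965 -29.8 -76.2
knob (np.float64(-30.1), np.float64(-77.4)) 0.13121027304274038 theta 1.583935786181966
lid edge z 0.11023885468288949
```

View pics/w5.png

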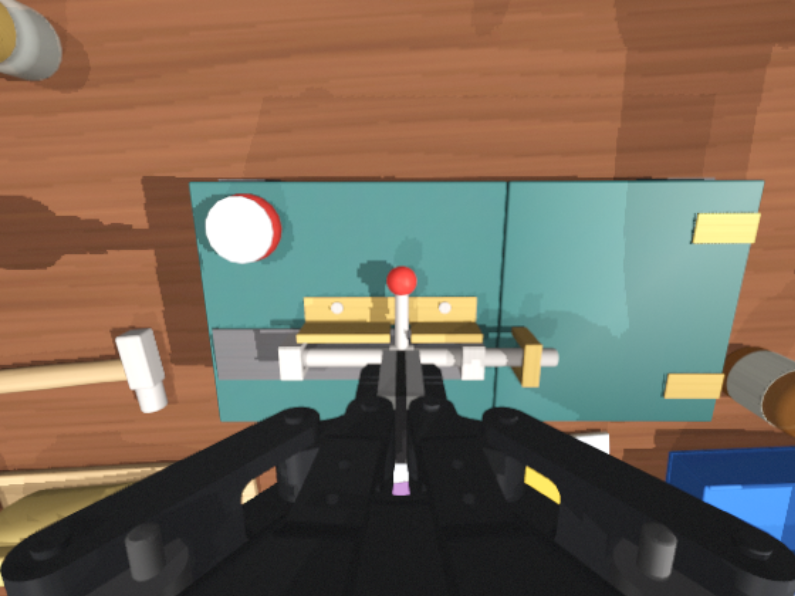

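The picture shows the lid shut, the bolt through the hoop at (530,357), the handle level in the notch with the knob at (402,282), and the tin still in place at (243,229). Handing in.

```bash
python3 -c "
from plant import hand_in;print(hand_in())"
```

```text
the job is handed in; nothing more can be done
None
```

The job is done and handed in at about 18 s of the 72 s allowed: lid shut, bolt through the hoop, handle level in the notch.

- **Lid:** I pressed it shut with closed fingers. The last depth check put the lid at 110.2 mm near the seam, level with the deck.
- **Bolt:** I gripped the knob and slid it about 52 mm, to roughly 0.057 of travel. I used the notch position seen in the wrist camera and did not feel along the strip for it. The handle went past 0.75 rad on the first try.
- **Handle:** My first try at folding it with the knob gripped failed, because the knob slipped out of the pads. I opened, lifted clear, pushed it over with closed fingers and pressed it down until it stopped. The peak reading I saw was 17.6 N.
- **Last checks:** The knob is at chest (-30, -77, z 131 mm), a handle angle of about 1.58 rad against 1.57 for fully down. The gripper is well clear.
- **Everything else:** The polish tin stands where it was. Nothing near the chest looked disturbed in the last wrist picture, but I did not re-measure the other bystanders.
- **Measurement differences:** The three cameras disagreed by about 2 mm on the knob's first position. The chest origin differed by about 4 to 5 mm between views. Neither affected the result.

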